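Crank the fold-guide fence to the brass clip

ROBOT

A 6-joint arm with a two-finger parallel gripper is mounted at the origin on the work surface. World frame = base frame: x ahead of the robot, y to its left, z up, the work surface at z = 0. Lengths are in m, angles in degrees, forces in N, time in s.
With the tool pointing down it reaches from about 0.25 to 0.725 m from the base axis. Payload 9.7 kg.
Tool frame: the origin (TCP) lies on the centre line of the jaws, within the pads' length; the fingertips stand 22 mm ahead of it and the grasp point (between the pads) lies 3 mm ahead of it; z points along the fingers, y is the direction in which the jaws open and shut (so a half turn about z gives the same grasp; the last joint's range is limited). The gripper opens to 85 mm and grips with 20 to 120 N. Pads are 22 mm wide; open, the fingers measure 114 mm over their backs; the gripper's body (76 mm by 85 mm) begins 54 mm behind the grasp point. The pads swing forward as they close: fully open they stand 13 mm farther back than shut.
Start: joints at [-67.036, 4.979, 10.078, 95.1, 0, 90], TCP at [0.215, -0.506, 0.253] pointing down, gripper open.
Joint ranges: [-179.16, 179.16], [-48.56, 103.87], [-65.8, 70.77], [-126.05, 130.52], [-82.76, 87.17], [-180, 180]. Speed limits (degrees/s): [127.2, 127.2, 147.25, 180, 180, 180].

INTERFACE

Orientations are given as [roll, pitch, yaw] about the fixed x, y, z axes, in that order (R = Rz(yaw) Ry(pitch) Rx(roll)).
In Python, from workcell import get_obs, camera, camera_params, job_done gives the robot as it stands.
- The arm moves only by the tool servo_tool, never from a script. Its argument "steps" is a list of rows, each an object of numbers: "x", "y", "z": the shift along the world's x, y, z in mm; "yaw": the turn about the world's z in degrees. A call has 1 to 12 rows; each row is the pose to reach, as a shift and turn from the pose measured when the call began; what a row does not reach only later rows make up. A row lasts 1/8 s, in which the tool goes at most 62.5 mm and 10.7 degrees, less where a joint would pass 70% of its speed; a pose out of reach is approached as far as the arm can. A call with a gripper value outside its range is refused whole. "grip" is the finger opening in mm, from 0 to 85.4, set as the call begins (left out, the last holds). The fingers move at their own pace and stop on an object; "grip_force" is the grip in N (left out, the last holds). Time passes only in rows, so rows that repeat a pose let the fingers close. It gives the time, the measured TCP pose, the force and the opening at its end, in the units of the state.
- get_obs(): the state, without advancing time (a new reading comes with each control period).
- camera(name): name is "side" or "top" or "wrist"; returns (picture, depth): 400x640x3 uint8, red, green, blue; 400x640 float32, m along the optical axis (not along the pixel's ray), 0 where there is no reading.
- camera_params(name): a dict with "intrinsics" (3x3 intrinsics, pixels), "D" ([k1, k2, p1, p2, k3] as OpenCV has them; the pictures are not rectified), "rvec" (rotation vector, rad) and "tvec" (3), from world to camera coordinates, as OpenCV has them; the wrist camera has in their place "hand_eye" (4x4, takes a point from camera to tool coordinates, whose origin is the TCP and whose axes are the flange's). Camera axes: x right, y down, z forward; pixel columns grow to the right and rows downward; lengths in m; the calibration is good to about 2 mm. A picture is of the moment at which its call begins: read the wrist's pose just before it. camera_params takes no time and is no camera call.
- job_done(): hands the job in, once; it reports no verdict.
The state is a dict: "time": time; "q": joint angles; "qd": joint speeds; "joint_efforts": joint torques, N m; "ee_pos": TCP position; "tcp_rot": TCP orientation; "wrist_force": force on the tool from outside, world axes, zero at the start; "torque": the same for the moment, N m; "opening": finger opening in m.
Only numpy, scipy, OpenCV 4.12 (cv2) and the standard library are available. Lean on these libraries where they do the work, as an engineer would, in place of code of your own. Each camera call takes 0.05 s, during which the arm holds its last target.

TASK

On the folding counter is a fold-width guide with a handwheel. Crank the handwheel by its upright wooden handle until the red pointer on the fence lines up with the brass clip on the scale (not the blue or the green one), then let go. Move the fence only with the wheel: do not push it by hand.

Things in the scene. Friction and masses are not known exactly. Their poses are not given: they have to be found in the camera images.
- crank_handle (a point): Grip point on the axis of the upright wooden crank handle, a peg 22 mm across, 58 mm tall; point 34 mm above its foot (wheel rim and hub tops are 34 mm below it), 134 mm above the counter. The peg spins freely on its pin, so hold it without turning the hand and carry it round a level circle of radius 55 mm about wheel_hub. Turning takes 1 to 2 N; the wheel stays where left. Axes meaningless.
- wheel_hub (a point): Centre of the dark steel handwheel (138 mm across) on its vertical axis, 100 mm above the counter; the handle's axis is 55 mm from it. Seen from above, turning CLOCKWISE drives the fence away from the wheel, 80 mm per full turn, no backlash; counter-clockwise brings it back. Hard stops end the fence's 130 mm travel. z up; x and y turn with the wheel.
- fence: Sliding wooden fence: upright bar 190 mm long (its x), 18 thick (y), 42 high, top 68 mm above the counter, red pointer at its far end beside the scale. Origin: the red pointer's tip, 30 mm above the counter. +y: the way it slides when driven away from the wheel; +x: towards the scale; z up. At the start it is on the wheel's side of all clips.
- clip_brass: Brass marker clip, fixed on the aluminium scale rail at the board's far edge: block 28 x 12 x 22 mm (x, y, z) with a round head, 29 mm tall in all. Origin: centre of its underside, 24 mm above the counter; axes parallel to the fence's. On the mark when the two origins agree along y. Blue and green clips of the same shape, 24 mm or more away, are not the target.

How it is judged:
By the outcome, as a careful person would: the job done as asked, in the order asked, and still so for the second after the job is handed in, with the robot touching nothing.
It also fails if it takes over 48 s, if anything falls off the work surface, if the arm or the gripper's body presses on something with over 40 N, if the wrist force passes 120 N, or if a joint passes its speed limit or range.

## Working session

There is one attempt and no reset: what is moved stays moved. The work goes in short steps, Python scripts to look and compute and a tool call to move; the robot and the scene stay as the last step left them, time stands still between calls to the robot, and variables do not carry over. Pictures are saved under pics/ and viewed, and the job is handed in when it is done.

Besides the shell and the picture viewer there is one more tool, called after "Request:" as a command line: name --argument value ..., lists and objects as JSON in quotes. servo_tool: Moves the arm, as the interface text tells. Its arguments: {"type":"object","properties":{"steps":{"type":"array"},"grip":{"type":"number"},"grip_force":{"type":"number"}},"required":["steps"]}

```bash
mkdir -p pics; python3 - <<'E'
from workcell import *
import cv2,numpy as np,pickle
o=get_obs();print(o['time'],o['ee_pos'],o['tcp_rot'],o['opening'])
d={}
for n in("top","side"):
    p,z=camera(n);d[n]=(p,z,camera_params(n));cv2.imwrite(f'pics/{n}0.png',p[:,:,::-1]);print(n,d[n][2])
pickle.dump(d,open('d0.pkl','wb'))
E
```

```text
0.0 [ 0.21451431 -0.50621026  0.25259358] [-1.79923735e+02 -1.74607733e-03  2.29656094e+01] 0.08520135801851272
top {'intrinsics': array([[486.59363638,   0.        , 325.8806596 ],
       [  0.        , 486.59363638, 196.00484133],
       [  0.        ,   0.        ,   1.        ]]), 'D': array([-0.11352389,  0.        ,  0.        ,  0.        ,  0.        ]), 'rvec': array([ 2.17342075, -2.12155082,  0.11747165]), 'tvec': array([0.08444593, 0.59501242, 0.83178535])}
side {'intrinsics': array([[469.01022142,   0.        , 323.34462218],
       [  0.        , 469.01022142, 203.08024269],
       [  0.        ,   0.        ,   1.        ]]), 'D': array([0.00569118, 0.        , 0.        , 0.        , 0.        ]), 'rvec': array([ 2.39054924, -0.29639451,  0.1075435 ]), 'tvec': array([-0.56951655,  0.23654087,  0.64418222])}
```

View pics/top0.png

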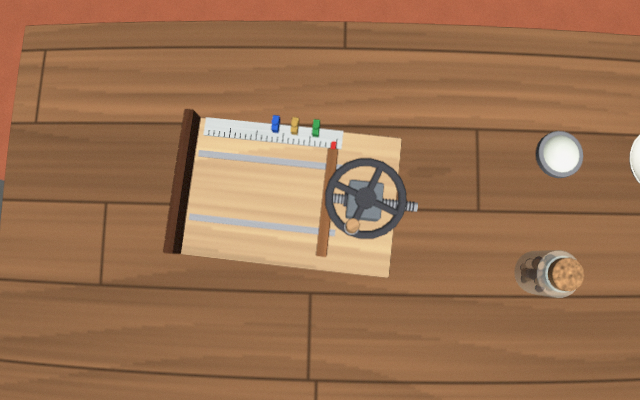

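View pics/side0.png

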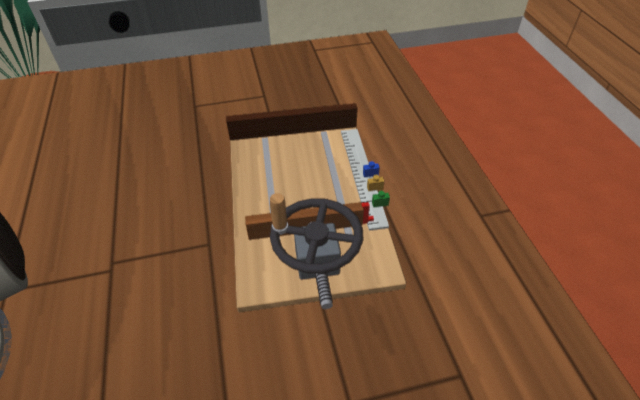

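The top view shows the hub near (366,198), the peg near (352,227), the red pointer near (334,146), and the blue, brass and green clips near (276,123), (295,125) and (316,128). Next I'll measure these in the world frame.

```bash
cat > h.py <<'E'
import numpy as np,cv2
def ray(P,uv):
    R=cv2.Rodrigues(P['rvec'])[0];t=P['tvec']
    n=cv2.undistortPoints(np.float64(uv).reshape(-1,1,2),P['intrinsics'],P['D']).reshape(-1,2)
    d=np.c_[n,np.ones(len(n))]@R; return -R.T@t,d
def onplane(P,uv,z):
    c,d=ray(P,uv); return c+d*((z-c[2])/d[:,2])[:,None]
def two(P1,u1,P2,u2):
    c1,d1=ray(P1,u1);c2,d2=ray(P2,u2);d1=d1[0];d2=d2[0]
    s=np.linalg.lstsq(np.c_[d1,-d2],c2-c1,rcond=None)[0]
    a=c1+s[0]*d1;b=c2+s[1]*d2
    return (a+b)/2,np.linalg.norm(a-b)
def masks(p):
    h=cv2.cvtColor(p,cv2.COLOR_RGB2HSV);H,S,V=cv2.split(h)
    return dict(red=((H<5)|(H>174))&(S>190)&(V>120),blue=(H>105)&(H<130)&(S>150)&(V>80),
      green=(H>50)&(H<80)&(S>120)&(V>60),brass=(H>17)&(H<26)&(S>150)&(V>110))
E
python3 - <<'E'
import pickle;from h import *
d=pickle.load(open('d0.pkl','rb'))
roi=dict(top=(180,100,410,250),side=(235,130,405,290))
for n in d:
    p,z,P=d[n];x0,y0,x1,y1=roi[n]
    for k,m in masks(p).items():
        c,l,s,ce=cv2.connectedComponentsWithStats(m[y0:y1,x0:x1].astype(np.uint8))
        print(n,k,[(s[i,:].tolist(),(ce[i]+[x0,y0]).round(1).tolist()) for i in range(1,c) if s[i,4]>8])
    cv2.imwrite(f'pics/{n}z.png',cv2.resize(p[y0:y1,x0:x1,::-1],None,fx=3.4,fy=3.4,interpolation=cv2.INTER_CUBIC))
p,z,P=d['top']
m=((p.max(2)<85)&(p.max(2).astype(int)-p.min(2)<25)).astype(np.uint8);m[:, :310]=0;m[:,425:]=0
m[:150]=0;m[250:]=0
cs,_=cv2.findContours(m,cv2.RETR_EXTERNAL,cv2.CHAIN_APPROX_NONE);c=max(cs,key=cv2.contourArea)
print('area',cv2.contourArea(c))
w=onplane(P,c.reshape(-1,2),0.095)[:,:2]
from scipy.optimize import least_squares
f=least_squares(lambda a:np.hypot(*(w-a[:2]).T)-a[2],[*w.mean(0),.069],loss='soft_l1',f_scale=.001).x;print('hub',f)
h=cv2.cvtColor(p,cv2.COLOR_RGB2HSV)
print(h[220:234,345:360,0]);
print(onplane(P,[[352,227],[352,226]],.158))
E
```

```text
top red [([152, 42, 4, 7, 21], [333.1, 145.2])]
top blue [([92, 16, 8, 16, 104], [275.1, 123.4])]
top green [([133, 20, 7, 16, 96], [315.8, 127.4])]
top brass []
side red [([127, 73, 6, 4, 20], [364.4, 204.4]), ([133, 87, 5, 3, 10], [369.7, 217.7])]
side blue [([129, 32, 15, 14, 135], [370.1, 168.3])]
side green [([138, 61, 16, 14, 119], [380.1, 196.5])]
side brass [([133, 46, 16, 12, 87], [375.3, 179.9])]
area 252.5
hub [0.57910506 0.0266431  0.05076814]
[[ 17  16  16  16  15  15  15  16  15  15  16  16  15  15  16]
 [ 17  16  15  15  16  16  15  16  15  16  15  15  15  15  16]
 [ 16  16  15  16  15  15  15  15  15  16  15  16  15  16  17]
 [ 16  16  15  15  16  15  16  15  15  15  15  15  15  15  15]
 [ 15  16  15  15  15  15  15  15  15  15  15  15  15  16  16]
 [  4  16  15  15  15  15  15  15  15  15  15  15  16  16  16]
 [ 16  16  15  15  15  16  16  16  15  15  15  15  15  16  16]
 [  9  15  15  15  15  15  15  16  15  15  16  15  16  15  16]
 [ 16  15  15  15  15  15  16  15  15  15  15  16  15  16  16]
 [ 13  15  16  15  16  16  15  16  16  16  15  15  15  15  16]
 [165  16  16  16  16  16  16  15  16  15  15  15  12  15  16]
 [107   8  14  15  16  15  15  15  16  16  15  12   0 120 105]
 [120 105   0  13  16  16  16  16  15  16  14 150 116 115 120]
 [ 16   9 120  18  10  13  13  13  13  14 150 116 120 124 120]]
[[0.53076775 0.05537527 0.158     ]
 [0.53229766 0.05540455 0.158     ]]
```

```bash
ls pics
```

```text
side0.png
sidez.png
top0.png
topz.png
```

View pics/topz.png

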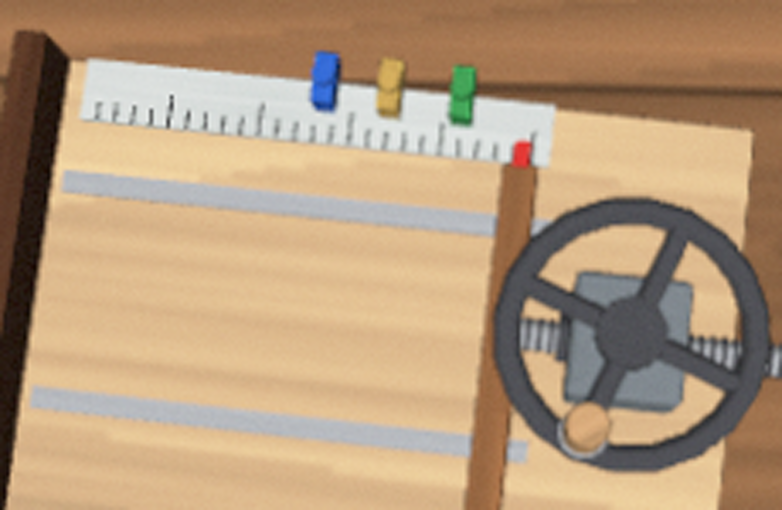

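View pics/sidez.png

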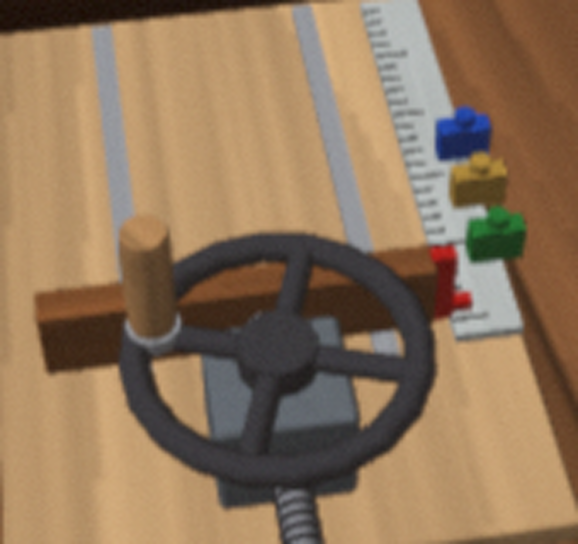

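Zoomed in, all three clips, the red pointer with its small tip, the wheel rim and the peg are clear. Next I'll fit the rim, the peg top and the slide direction.

```bash
python3 - <<'E'
import pickle;from h import *
from scipy.optimize import least_squares
d=pickle.load(open('d0.pkl','rb'))
p,z,P=d['top'];S=d['side'][2]
v=p.max(2).astype(int);m=((v<110)&(v-p.min(2)<30)).astype(np.uint8);m[:150]=0;m[250:]=0;m[:,:315]=0;m[:,415:]=0
cs,_=cv2.findContours(m,cv2.RETR_EXTERNAL,cv2.CHAIN_APPROX_NONE);c=max(cs,key=cv2.contourArea);print(cv2.contourArea(c),cv2.boundingRect(c))
w=onplane(P,c.reshape(-1,2),0.094)[:,:2]
f=least_squares(lambda a:np.hypot(*(w-a[:2]).T)-a[2],[*w.mean(0),.069],loss='soft_l1',f_scale=.001).x;print('hub',f)
hd=onplane(P,[[352,225.5]],.158)[0];print('handle',hd,np.linalg.norm(hd[:2]-f[:2]))
# side: handle top center zoom(145,228)
print(two(P,[352,225.5],S,[235+145/3.4,130+228/3.4]))
for k,a,b in(('blue',(275.1,123.4),(370.1,168.3)),('green',(315.8,127.4),(380.1,196.5)),('brass',(180+390/3.4,100+86/3.4),(375.3,181.5)),('red',(333.1,145.2),(369.7,217.7))):
    print(k,two(P,a,S,b),onplane(P,[a],.046)[0],onplane(P,[a],.035)[0])
# rails direction: image pts of aluminium scale edges / guide rails
for nm,a,b,zz in(('scaletop',(90,60),(553,105),.024),('rail1',(65,180),(495,225),.02),('rail2',(32,398),(520,450),.02),('board',(60,60),(750,130),.02)):
    q=onplane(P,[[180+t[0]/3.4,100+t[1]/3.4] for t in(a,b)],zz);e=q[1]-q[0];print(nm,np.degrees(np.arctan2(-e[0],-e[1])),np.linalg.norm(e),q[:,:2])
E
```

```text
3590.0 (325, 158, 83, 80)
hub [0.5913328  0.02712053 0.06085364]
handle [0.53306287 0.05541918 0.158     ] 0.06477807236518605
(array([0.53481117, 0.05541378, 0.15922727]), np.float64(0.0036549415392146526))
blue (array([0.72400052, 0.19494386, 0.04105106]), np.float64(0.0001994394114407964)) [0.72271638 0.19428667 0.046     ] [0.72579907 0.19572756 0.035     ]
green (array([0.71712638, 0.12005102, 0.04516983]), np.float64(0.0005751032960201268)) [0.71660397 0.12004733 0.046     ] [0.71960809 0.12053388 0.035     ]
brass (array([0.72122173, 0.15867543, 0.04276935]), np.float64(0.0010237630513526504)) [0.7198005 0.1584405 0.046    ] [0.72284571 0.15942059 0.035     ]
red (array([0.68818329, 0.08794633, 0.03386698]), np.float64(0.002101483102421335)) [0.68425582 0.08798098 0.046     ] [0.68684411 0.08805532 0.035     ]
scaletop 4.7208761867752385 0.2575258267425066 [[0.73819988 0.32771484]
 [0.71700508 0.07106268]]
rail1 4.91219140890818 0.2383041499531125 [[0.67092968 0.33850888]
 [0.65052396 0.10107999]]
rail2 4.559389925324728 0.2656869868163951 [[0.55025334 0.34954264]
 [0.52913324 0.08469642]]
board 4.868473144357374 0.3842262759008831 [[ 0.73918395  0.34588212]
 [ 0.70657518 -0.03695792]]
```

```bash
python3 - <<'E'
import pickle;from h import *
d=pickle.load(open('d0.pkl','rb'))
P=d['top'][2];S=d['side'][2]
g=lambda L:[[180+a/3.4,100+b/3.4] for a,b in L]
gs=lambda L:[[235+a/3.4,130+b/3.4] for a,b in L]
q=onplane(P,g([(495,330),(771,335),(635,197),(632,471)]),.094);print(q[:,:2],q[:2].mean(0),q[2:].mean(0))
print('hub',onplane(P,g([(631,333)]),.1),two(P,g([(631,333)]),S,gs([(280,345)])))
q=onplane(S,gs([(119,345),(436,345),(285,234),(285,483)]),.094);print('side',q[:2].mean(0),q[2:].mean(0),onplane(S,gs([(280,345)]),.1))
print('handle top',onplane(P,g([(588,427)]),.158),onplane(S,gs([(145,228)]),.158),'foot side',onplane(S,gs([(153,333)]),.1))
E
```

```text
[[ 0.58394841  0.09816905]
 [ 0.58460972 -0.03770874]
 [ 0.65219484  0.03024156]
 [ 0.51631267  0.02971786]] [0.58427907 0.03023015 0.094     ] [0.58425376 0.02997971 0.094     ]
hub [[0.58325873 0.03164492 0.1       ]] (array([0.58497252, 0.03137851, 0.09716014]), np.float64(0.0026999616657609293))
side [0.58580028 0.0341866  0.094     ] [0.58830603 0.03058148 0.094     ] [[0.58584639 0.02921626 0.1       ]]
handle top [[0.53296142 0.05397808 0.158     ]] [[0.53675748 0.0566324  0.158     ]] foot side [[0.53435502 0.04911718 0.1       ]]
```

```bash
python3 - <<'E'
import pickle;from h import *
d=pickle.load(open('d0.pkl','rb'))
p,z,P=d['top'];R=cv2.Rodrigues(P['rvec'])[0]
for uv in((567,274),(560,155),(352,226),(540,270),(638,160)):
    c,dd=ray(P,[uv]);D=z[uv[1],uv[0]];print(uv,D,(c+dd*D)[0])
E
```

```text
(567, 274) 0.7498668 [ 0.46400832 -0.29041346  0.13608459]
(560, 155) 0.88162225 [ 0.68107111 -0.33576656  0.03000382]
(352, 226) 0.74420244 [0.53235451 0.05537372 0.15714409]
(540, 270) 0.7834497 [ 0.46944701 -0.25943923  0.10351228]
(638, 160) 0.8990884 [ 0.68140119 -0.50760102  0.00913225]
```

Request:
servo_tool --steps '[{"x": 20, "y": 35}, {"x": 50, "y": 88}, {"x": 80, "y": 140}, {"x": 112, "y": 196}, {"x": 144, "y": 252}, {"x": 176, "y": 308}, {"x": 208, "y": 364}, {"x": 240, "y": 420}, {"x": 272, "y": 476}, {"x": 300, "y": 525}, {"x": 315, "y": 552}, {"x": 320, "y": 561}]' --grip 60

```text
schema error: expected keys x, y, z, yaw
```

```bash
python3 - <<'E'
from workcell import *
import cv2,pickle
o=get_obs();print(o['time'],o['ee_pos'],o['tcp_rot'],o['q'])
p,z=camera("wrist");P=camera_params("wrist");print(P)
cv2.imwrite('pics/w1.png',p[:,:,::-1])
p2,_=camera("side");cv2.imwrite('pics/s1.png',p2[:,:,::-1])
pickle.dump((o,p,z,P,p2),open('w1.pkl','wb'))
E
```

```text
0.1 [ 0.21452251 -0.50624059  0.25262792] [-1.79928504e+02  1.75341369e-04  2.29635364e+01] [-6.70348214e+01  5.00991312e+00  1.00381923e+01  9.50997757e+01
 -1.73292112e-04  9.00016423e+01]
{'intrinsics': array([[290.36424069,   0.        , 323.54248639],
       [  0.        , 290.36424069, 202.57285682],
       [  0.        ,   0.        ,   1.        ]]), 'D': array([-0.03581141,  0.        ,  0.        ,  0.        ,  0.        ]), 'hand_eye': array([[ 1.57660197e-04, -9.54658240e-01, -2.97703914e-01,
         7.56380616e-02],
       [ 9.99999886e-01,  1.66139967e-05,  4.76310467e-04,
        -6.77420323e-04],
       [-4.49767661e-04, -2.97703955e-01,  9.54658134e-01,
        -1.20875588e-01],
       [ 0.00000000e+00,  0.00000000e+00,  0.00000000e+00,
         1.00000000e+00]])}
```

All four keys are needed.

Request:
servo_tool --steps '[{"x": 20, "y": 35, "z": 0, "yaw": 0}, {"x": 50, "y": 88, "z": 0, "yaw": 0}, {"x": 80, "y": 140, "z": 0, "yaw": 0}, {"x": 112, "y": 196, "z": 0, "yaw": 0}, {"x": 144, "y": 252, "z": 0, "yaw": 0}, {"x": 176, "y": 308, "z": 0, "yaw": 0}, {"x": 208, "y": 364, "z": 0, "yaw": 0}, {"x": 240, "y": 420, "z": 0, "yaw": 0}, {"x": 272, "y": 476, "z": 0, "yaw": 0}, {"x": 300, "y": 525, "z": 0, "yaw": 0}, {"x": 315, "y": 552, "z": 0, "yaw": 0}, {"x": 320, "y": 561, "z": 0, "yaw": 0}]' --grip 60

```text
time: 1.7
ee_pos: [0.535, 0.0566, 0.2521]
tcp_rot: [-179.9, 0.1, 23.1]
wrist_force: [-0.8, -0.6, -1.1]
opening: 0.0602
```

```bash
python3 - <<'E'
from workcell import *
import cv2,pickle
o=get_obs();print(o['time'],o['ee_pos'],o['tcp_rot'],o['q'],o['opening'])
p,z=camera("wrist");P=camera_params("wrist")
cv2.imwrite('pics/w1.png',p[:,:,::-1])
p2,_=camera("side");cv2.imwrite('pics/s1.png',p2[:,:,::-1])
pickle.dump((o,p,z,P,p2),open('w1.pkl','wb'))
E
```

```text
1.7 [0.5350311  0.05657878 0.25206642] [-1.79928293e+02  6.69036898e-02  2.31101964e+01] [6.01262409e+00 3.37801142e+00 8.24605762e+00 9.49530749e+01
 4.88681616e-02 1.62902433e+02] 0.06021159195104687
```

View pics/w1.png

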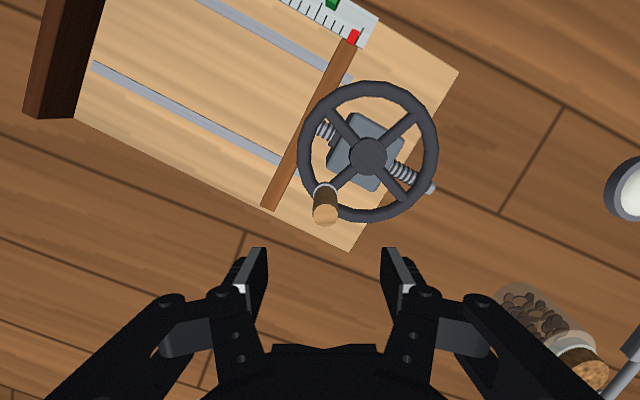

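View pics/s1.png

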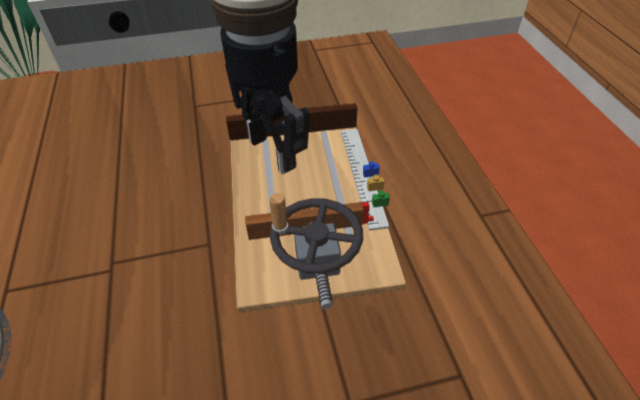

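The wrist view shows the peg top at (326,214) and the hub at (368,156). I'll cross-check the positions from it.

```bash
python3 - <<'E'
import pickle;from h import *
from scipy.spatial.transform import Rotation as Ro
o,p,z,P,_=pickle.load(open('w1.pkl','rb'))
T=np.eye(4);T[:3,:3]=Ro.from_euler('xyz',o['tcp_rot'],degrees=True).as_matrix();T[:3,3]=o['ee_pos'];M=T@P['hand_eye']
def pl(uv,zz):
    n=cv2.undistortPoints(np.float64([[uv]]),P['intrinsics'],P['D'])[0,0];d=M[:3,:3]@[*n,1];return M[:3,3]+d*(zz-M[2,3])/d[2]
print('top',pl((326,214.5),.158),'hub',pl((368.5,155.5),.1),'foot',pl((324,187),.1))
q=[pl(u,.094) for u in((298,152),(439,152),(368,80),(368,223))];print((q[0]+q[1])/2,(q[2]+q[3])/2)
E
```

```text
top [0.5343115  0.05492008 0.158     ] hub [0.58501993 0.03283616 0.1       ] foot [0.54057072 0.05926008 0.1       ]
[0.5878015  0.03290852 0.094     ] [0.58363458 0.03161803 0.094     ]
```

Request:
servo_tool --steps '[{"x": -1, "y": -2, "z": -25, "yaw": 0}, {"x": -1, "y": -2, "z": -60, "yaw": 0}, {"x": -1, "y": -2, "z": -95, "yaw": 0}, {"x": -1, "y": -2, "z": -110, "yaw": 0}, {"x": -1, "y": -2, "z": -115, "yaw": 0}, {"x": -1, "y": -2, "z": -115, "yaw": 0}]'

```text
time: 2.55
ee_pos: [0.5339, 0.0529, 0.1384]
tcp_rot: [-180.0, -0.0, 23.0]
wrist_force: [-0.1, 0.5, -0.1]
opening: 0.0599
```

Request:
servo_tool --steps '[{"x": 0, "y": 0, "z": 0, "yaw": 0}, {"x": 0, "y": 0, "z": 0, "yaw": 0}, {"x": 0, "y": 0, "z": 0, "yaw": 0}, {"x": 0, "y": 0, "z": 0, "yaw": 0}, {"x": 0, "y": 0, "z": 0, "yaw": 0}, {"x": 0, "y": 0, "z": 0, "yaw": 0}]' --grip 15 --grip_force 20

```text
time: 3.3
ee_pos: [0.5343, 0.053, 0.1394]
tcp_rot: [-180.0, -0.1, 23.0]
wrist_force: [-0.4, 0.0, 5.7]
opening: 0.0213
```

```bash
python3 - <<'E'
from workcell import *
import cv2,pickle
o=get_obs();print(o['time'],o['ee_pos'],o['tcp_rot'],o['opening'],o['wrist_force'])
p2,_=camera("side");cv2.imwrite('pics/s2.png',p2[:,:,::-1])
p2,_=camera("wrist");cv2.imwrite('pics/w2.png',p2[:,:,::-1])
E
```

```text
3.3 [0.53426659 0.05303885 0.1393679 ] [-1.79981317e+02 -9.63380755e-02  2.30200444e+01] 0.021330103299020697 [-0.35660892  0.01806676  5.71050491]
```

View pics/s2.png

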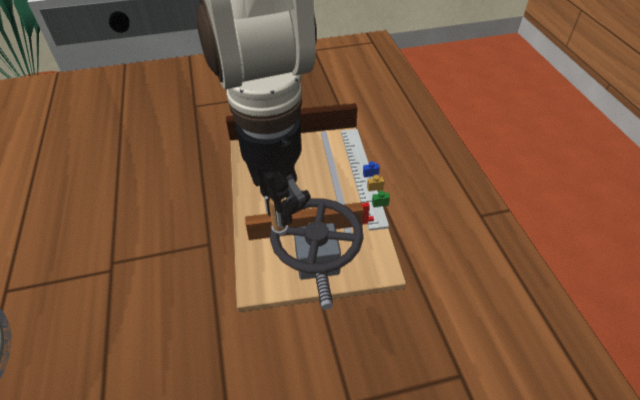

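View pics/w2.png

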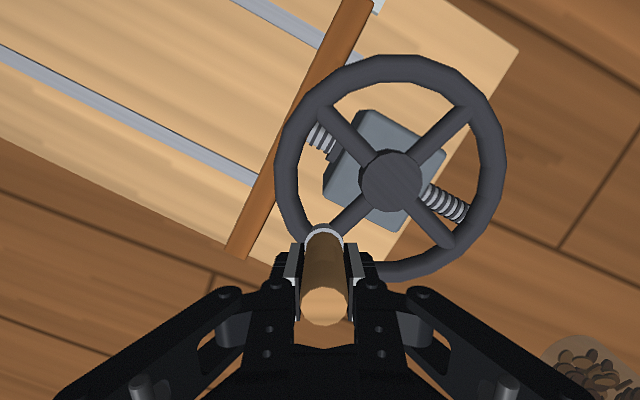

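The peg is gripped: opening is 21.3 mm and side force is near zero. Next I'll work out the clockwise arc about the hub at (0.585, 0.031).

```bash
cat > arc.py <<'E'
import sys,numpy as np
from workcell import get_obs
H=np.array([.5847,.0311]);end=[float(a) for a in sys.argv[1:]]
o=get_obs();e=o['ee_pos'];v=e[:2]-H;a0=np.degrees(np.arctan2(v[1],v[0]));print('t',o['time'],'ang',a0,'r',np.hypot(*v),'z',e[2],'F',o['wrist_force'],'op',o['opening'])
for a in end:
    r=np.radians(a);t=H+.055*np.array([np.cos(r),np.sin(r)])-e[:2];print(a,(t*1000).round(1))
E
python3 arc.py 151 142 132 122 112 102 92 82 72 62 54 50
```

```text
t 3.4 ang 156.45361057952027 r 0.05498490716287166 z 0.1393986553689394 F [-1.44860238  0.53533279  4.9260844 ] op 0.02121157238871073
151.0 [2.3 4.7]
142.0 [ 7.1 11.9]
132.0 [13.6 18.9]
122.0 [21.3 24.7]
112.0 [29.8 29. ]
102.0 [39.  31.8]
92.0 [48.5 33. ]
82.0 [58.1 32.5]
72.0 [67.4 30.3]
62.0 [76.2 26.6]
54.0 [82.7 22.5]
50.0 [85.8 20.2]
```

Request:
servo_tool --steps '[{"x": 2.3, "y": 4.7, "z": 0, "yaw": 0}, {"x": 7, "y": 12, "z": 0, "yaw": 0}, {"x": 13.5, "y": 19, "z": 0, "yaw": 0}, {"x": 21.3, "y": 24.7, "z": 0, "yaw": 0}, {"x": 30, "y": 29, "z": 0, "yaw": 0}, {"x": 39, "y": 31.8, "z": 0, "yaw": 0}, {"x": 48.5, "y": 33, "z": 0, "yaw": 0}, {"x": 58, "y": 32.5, "z": 0, "yaw": 0}, {"x": 67.5, "y": 30.3, "z": 0, "yaw": 0}, {"x": 76.2, "y": 26.6, "z": 0, "yaw": 0}, {"x": 82.7, "y": 22.5, "z": 0, "yaw": 0}, {"x": 85.8, "y": 20, "z": 0, "yaw": 0}]'

```text
time: 4.9
ee_pos: [0.6217, 0.0736, 0.1395]
tcp_rot: [-180.0, -0.2, 23.0]
wrist_force: [3.1, 5.0, 1.5]
opening: 0.0212
```

```bash
python3 arc.py 47 39 29 19 9 -1 -11 -21 -31 -41 -49 -53; python3 - <<'E'
from workcell import *
import cv2,pickle
p2,_=camera("side");cv2.imwrite('pics/s3.png',p2[:,:,::-1])
E
```

```text
t 4.9 ang 49.00915367098786 r 0.056364320572210594 z 0.13951256647439383 F [3.06955953 5.00469314 1.50407475] op 0.021175915761821863
47.0 [ 0.5 -2.3]
39.0 [ 5.8 -7.9]
29.0 [ 11.1 -15.9]
19.0 [ 15.  -24.6]
9.0 [ 17.4 -33.9]
-1.0 [ 18.  -43.5]
-11.0 [ 17. -53.]
-21.0 [ 14.4 -62.3]
-31.0 [ 10.2 -70.9]
-41.0 [  4.5 -78.6]
-49.0 [ -0.9 -84.1]
-53.0 [ -3.9 -86.5]
```

View pics/s3.png

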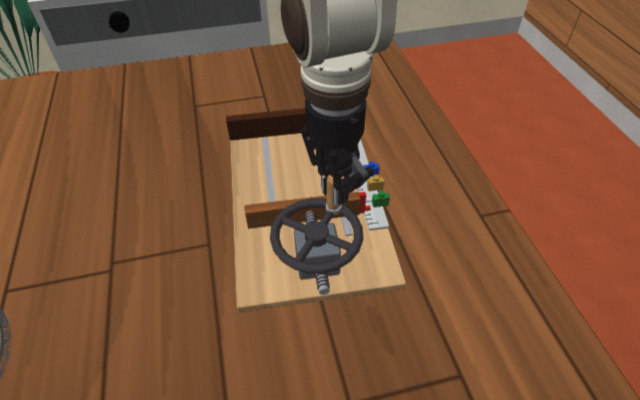

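The fence is moving the right way, away from the wheel. The force and radius suggest the hub is about 1 mm further out, so I'll adjust it and carry on.

```bash
sed -i 's/.5847,.0311/.5853,.0320/' arc.py;  python3 arc.py 44 36 26 16 6 -4 -14 -24 -34 -44 -52 -56
```

```text
t 4.95 ang 48.502087189185254 r 0.055261406505805376 z 0.13949960237078934 F [4.87690273 3.81529339 0.68727152] op 0.02078237468433866
44.0 [ 2.9 -3.2]
36.0 [ 7.9 -9.1]
26.0 [ 12.8 -17.3]
16.0 [ 16.3 -26.2]
6.0 [ 18.1 -35.6]
-4.0 [ 18.3 -45.2]
-14.0 [ 16.8 -54.7]
-24.0 [ 13.6 -63.8]
-34.0 [  9.  -72.1]
-44.0 [  2.9 -79.6]
-52.0 [ -2.8 -84.7]
-56.0 [ -5.9 -87. ]
```

Request:
servo_tool --steps '[{"x": 3, "y": -3.2, "z": 0, "yaw": 0}, {"x": 8, "y": -9, "z": 0, "yaw": 0}, {"x": 12.8, "y": -17.3, "z": 0, "yaw": 0}, {"x": 16.3, "y": -26.2, "z": 0, "yaw": 0}, {"x": 18, "y": -35.6, "z": 0, "yaw": 0}, {"x": 18.3, "y": -45.2, "z": 0, "yaw": 0}, {"x": 16.8, "y": -54.7, "z": 0, "yaw": 0}, {"x": 13.6, "y": -63.8, "z": 0, "yaw": 0}, {"x": 9, "y": -72, "z": 0, "yaw": 0}, {"x": 3, "y": -79.6, "z": 0, "yaw": 0}, {"x": -2.8, "y": -84.7, "z": 0, "yaw": 0}, {"x": -6, "y": -87, "z": 0, "yaw": 0}]'

```text
time: 6.45
ee_pos: [0.6153, -0.0137, 0.1395]
tcp_rot: [-179.9, -0.3, 23.0]
wrist_force: [-1.6, 6.2, 2.8]
opening: 0.0207
```

```bash
python3 arc.py -60 -68 -77 -86 -95 -104 -113 -122 -131 -138 -142; python3 - <<'E'
from workcell import *
import cv2,pickle
d={}
for n in("top","side"):
    p,z=camera(n);d[n]=(p,z,camera_params(n))
pickle.dump(d,open('d4.pkl','wb'))
cv2.imwrite('pics/t4z.png',cv2.resize(d['top'][0][100:250,180:410,::-1],None,fx=3.4,fy=3.4,interpolation=cv2.INTER_CUBIC))
cv2.imwrite('pics/s4z.png',cv2.resize(d['side'][0][130:290,235:405,::-1],None,fx=3.4,fy=3.4,interpolation=cv2.INTER_CUBIC))
E
```

```text
t 6.45 ang -56.70989258819082 r 0.05465155877366977 z 0.13945217254800363 F [-1.56552613  6.15166958  2.84131169] op 0.020731915860982417
-60.0 [-2.5 -1.9]
-68.0 [-9.4 -5.3]
-77.0 [-17.6  -7.9]
-86.0 [-26.2  -9.2]
-95.0 [-34.8  -9.1]
-104.0 [-43.3  -7.7]
-113.0 [-51.5  -4.9]
-122.0 [-59.1  -1. ]
-131.0 [-66.1   4.2]
-138.0 [-70.9   8.9]
-142.0 [-73.3  11.8]
```

View pics/t4z.png

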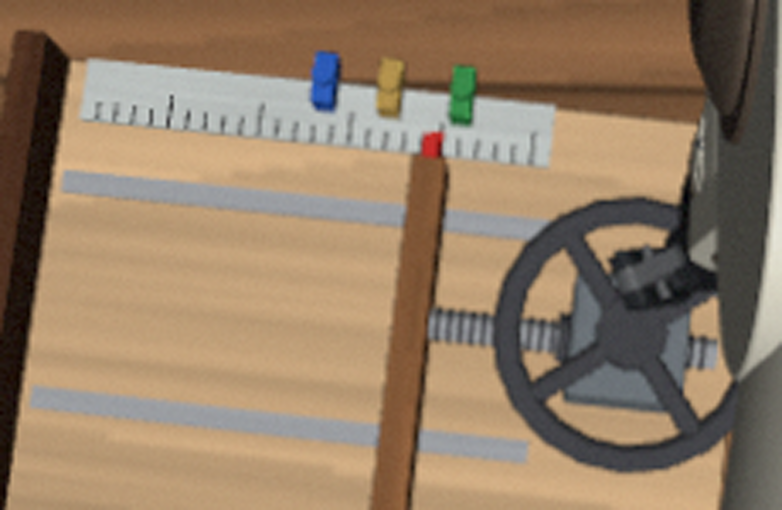

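View pics/s4z.png

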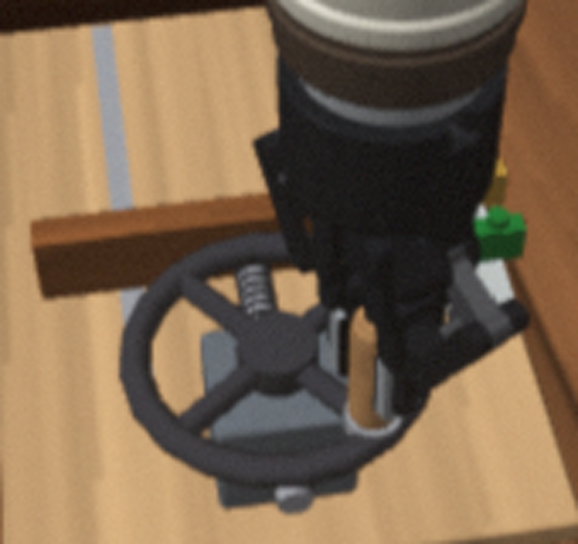

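In the top view the pointer is at zoomed (432,145) and brass at (391,87). I'll measure the remaining gap along the slide.

```bash
cat > meas.py <<'E'
import sys,pickle;from h import *
def meas(p,P,save=None):
    u=np.array([np.sin(np.radians(4.8)),np.cos(np.radians(4.8))])
    h=cv2.cvtColor(p,cv2.COLOR_RGB2HSV);H,S,V=[x.astype(int) for x in cv2.split(h)]
    M=dict(red=((H<8)|(H>172))&(S>150)&(V>110),brass=(H>14)&(H<28)&(S>115)&(V>90),blue=(H>105)&(H<130)&(S>130)&(V>60),green=(H>50)&(H<85)&(S>110)&(V>50))
    out={}
    for k,m in M.items():
        m=m.astype(np.uint8); r=np.zeros_like(m)
        if k=='red': r[136:152,270:345]=1
        else: r[112:137,dict(blue=270,brass=287,green=309)[k]:dict(blue=283,brass=303,green=323)[k]]=1
        m&=r
        c,l,s,ce=cv2.connectedComponentsWithStats(m);i=1+np.argmax(s[1:,4])
        z=.033 if k=='red' else .045
        out[k]=(onplane(P,[ce[i]],z)[0,:2]@u*1000);print(k,s[i].tolist(),ce[i].round(2),out[k].round(1),[round(float(onplane(P,[ce[i]],zz)[0,:2]@u*1000),1) for zz in(.024,.05)])
    print('gap',out['brass']-out['red'])
if __name__=='__main__':
    for f in sys.argv[1:]:
        p,_,P=pickle.load(open(f,'rb'))['top'];meas(p,P)
        cv2.imwrite('pics/'+f[:-4]+'zz.png',cv2.resize(p[108:158,270:345,::-1],None,fx=10,fy=10,interpolation=cv2.INTER_CUBIC))
E
python3 meas.py d0.pkl d4.pkl
```

```text
red [330, 142, 6, 8, 36] [333.06 145.44] 145.3 [145.5, 144.9]
brass [290, 116, 10, 18, 128] [294.4  124.23] 219.0 [221.4, 218.5]
blue [272, 115, 8, 17, 105] [275.06 123.3 ] 254.3 [257.6, 253.6]
green [312, 120, 8, 16, 101] [315.73 127.23] 179.8 [181.2, 179.5]
gap 73.71805249391474
red [304, 139, 6, 8, 38] [306.55 142.58] 194.1 [194.8, 192.7]
brass [290, 115, 10, 19, 125] [294.21 124.08] 219.4 [221.8, 218.8]
blue [272, 115, 8, 17, 105] [275.06 123.3 ] 254.3 [257.6, 253.6]
green [312, 120, 8, 17, 102] [315.75 127.31] 179.8 [181.2, 179.4]
gap 25.30483653031169
```

View pics/d4zz.png

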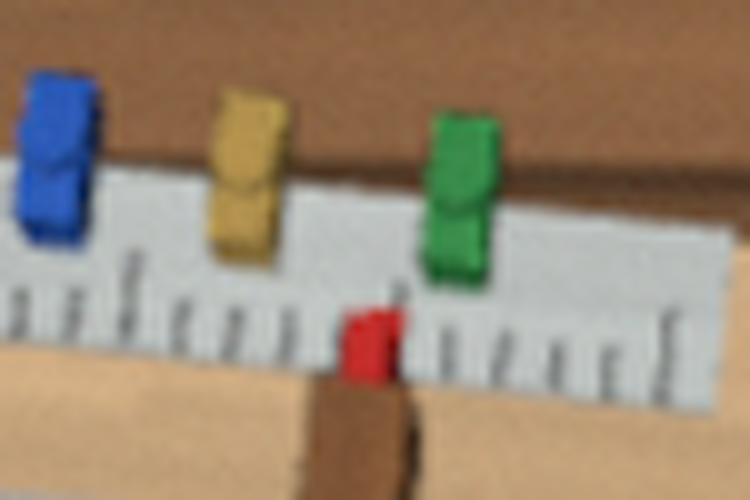

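```bash
python3 arc.py -60 -68 -77 -86 -95 -104 -113 -122 -131 -140 -148 -152
```

```text
t 6.55 ang -56.87091769746488 r 0.05465094536148328 z 0.1394545816115388 F [-3.62351151  3.65771845  2.80220301] op 0.021193465659251794
-60.0 [-2.4 -1.9]
-68.0 [-9.3 -5.2]
-77.0 [-17.5  -7.8]
-86.0 [-26.   -9.1]
-95.0 [-34.7  -9. ]
-104.0 [-43.2  -7.6]
-113.0 [-51.4  -4.9]
-122.0 [-59.   -0.9]
-131.0 [-66.    4.3]
-140.0 [-72.   10.4]
-148.0 [-76.5  16.6]
-152.0 [-78.4  19.9]
```

Request:
servo_tool --steps '[{"x": -2.4, "y": -1.9, "z": 0, "yaw": 0}, {"x": -9.3, "y": -5.2, "z": 0, "yaw": 0}, {"x": -17.5, "y": -7.8, "z": 0, "yaw": 0}, {"x": -26, "y": -9, "z": 0, "yaw": 0}, {"x": -34.7, "y": -9, "z": 0, "yaw": 0}, {"x": -43.2, "y": -7.6, "z": 0, "yaw": 0}, {"x": -51.4, "y": -4.9, "z": 0, "yaw": 0}, {"x": -59, "y": -1, "z": 0, "yaw": 0}, {"x": -66, "y": 4.3, "z": 0, "yaw": 0}, {"x": -72, "y": 10.4, "z": 0, "yaw": 0}, {"x": -76.5, "y": 16.6, "z": 0, "yaw": 0}, {"x": -78.4, "y": 20, "z": 0, "yaw": 0}]'

```text
time: 8.05
ee_pos: [0.5368, 0.0064, 0.1395]
tcp_rot: [180.0, -0.2, 23.0]
wrist_force: [4.2, 1.2, -1.4]
opening: 0.0212
```

```bash
cat > look.py <<'E'
import sys;from workcell import *
import cv2,pickle
from meas import *
n=sys.argv[1];d={'o':get_obs()}
for k in("top","side","wrist"):
    p,z=camera(k);d[k]=(p,z,camera_params(k))
pickle.dump(d,open(f'd{n}.pkl','wb'))
cv2.imwrite(f'pics/t{n}.png',cv2.resize(d['top'][0][108:158,260:345,::-1],None,fx=9,fy=9,interpolation=cv2.INTER_CUBIC))
cv2.imwrite(f'pics/s{n}.png',cv2.resize(d['side'][0][150:240,320:420,::-1],None,fx=6,fy=6,interpolation=cv2.INTER_CUBIC))
cv2.imwrite(f'pics/w{n}.png',d['wrist'][0][:,:,::-1])
E
python3 arc.py -160 -165; python3 look.py 5; python3 meas.py d5.pkl
```

```text
t 8.05 ang -152.19632039022724 r 0.05485967011635948 z 0.1394712161110777 F [ 4.16294516  1.16216046 -1.38341347] op 0.021187920890517034
-160.0 [-3.2  6.8]
-165.0 [-4.6 11.4]
red [292, 138, 7, 8, 35] [295.09 141.03] 215.3 [216.3, 213.5]
brass [290, 116, 10, 18, 126] [294.37 124.18] 219.1 [221.5, 218.5]
blue [272, 115, 8, 17, 105] [275.06 123.3 ] 254.3 [257.6, 253.6]
green [313, 120, 7, 17, 101] [315.78 127.34] 179.7 [181.1, 179.4]
gap 3.7442805914378994
```

View pics/t5.png

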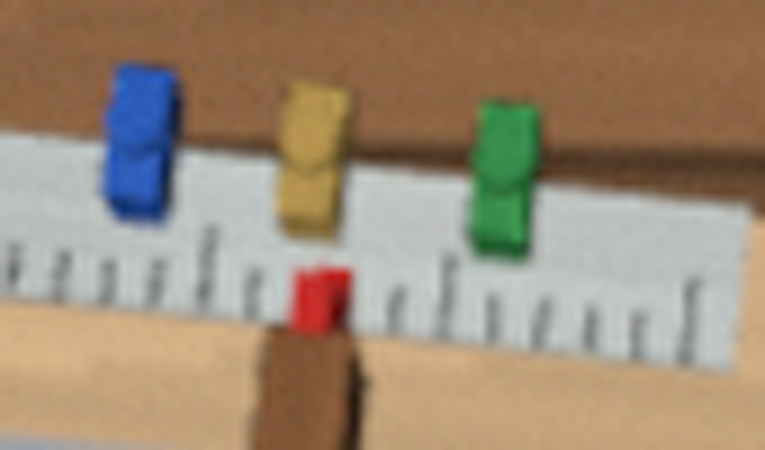

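View pics/s5.png

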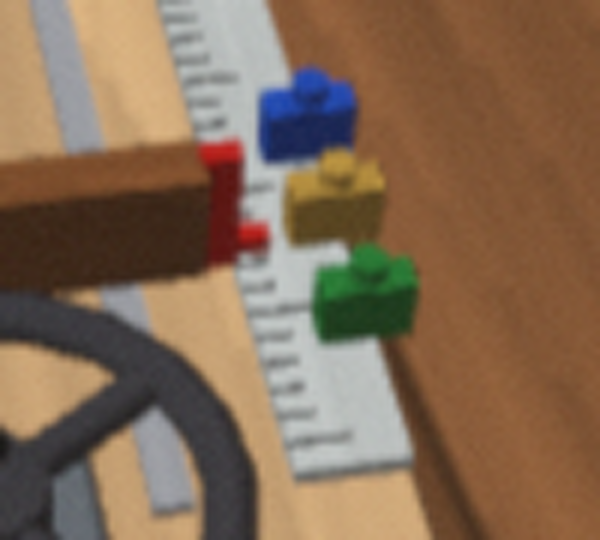

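View pics/w5.png

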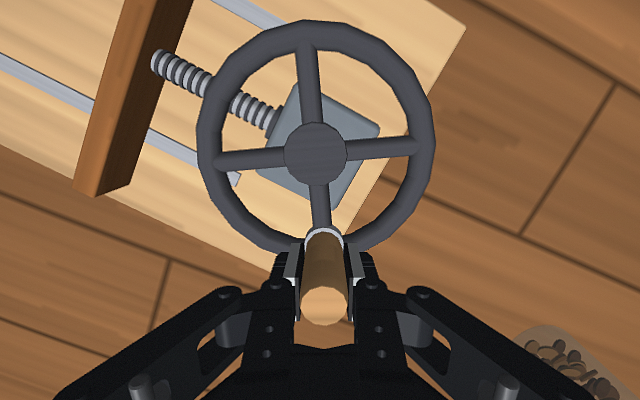

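The top view at zoomed (335,277) shows the red stub. The side view shows the tip at (255,237) and the tall red plate just behind the brass clip. I'll compute the tip separately from the plate.

```bash
python3 - <<'E'
import pickle;from h import *
d=pickle.load(open('d5.pkl','rb'));P=d['top'][2];S=d['side'][2]
u=np.array([np.sin(np.radians(4.8)),np.cos(np.radians(4.8))]);
# cv2.resize centre convention: src=(dst+.5)/f-.5
gs=lambda a,b:[320+(a+.5)/6-.5,150+(b+.5)/6-.5]; gt=lambda a,b:[260+(a+.5)/9-.5,108+(b+.5)/9-.5]
s=lambda q:(q[:2]@u*1000).round(1)
print('tip side',s(onplane(S,[gs(255,237)],.030)[0]),'tip top',s(onplane(P,[gt(341,278)],.032)[0]))
print('plate top side',s(onplane(S,[gs(222,150)],.066)[0]), 'top', s(onplane(P,[gt(312,300)],.066)[0]))
print(two(P,gt(341,278),S,gs(255,237)))
print('brass head side',s(onplane(S,[gs(338,155)],.053)[0]),'head top',s(onplane(P,[gt(319,124)],.053)[0]))
print('front face bottom side',s(onplane(S,[gs(334,243)],.024)[0]),'front top',s(onplane(S,[gs(335,207)],.046)[0]),'back top',s(onplane(S,[gs(335,183)],.046)[0]))
for a,b in((283,222),(337,232),(282,160),(344,160),(290,85),(350,92)): print('brass top pts',(a,b),s(onplane(P,[gt(a,b)],.046)[0]),s(onplane(P,[gt(a,b)],.024)[0]))
E
```

```text
tip side 216.1 tip top 211.7
plate top side 218.1 top 213.4
(array([0.69710819, 0.15358946, 0.03526463]), np.float64(0.001881670509644964))
brass head side 223.3 head top 217.7
front face bottom side 215.3 front top 209.2 back top 218.9
brass top pts (283, 222) 223.3 225.9
brass top pts (337, 232) 212.2 214.5
brass top pts (282, 160) 225.0 227.7
brass top pts (344, 160) 212.6 214.9
brass top pts (290, 85) 225.3 227.9
brass top pts (350, 92) 213.0 215.4
```

Both views put the gap at about 5 mm. I'll turn about 18° more, then let go and look closely from directly above.

```bash
python3 arc.py -157 -163 -168 -171
```

```text
t 8.2 ang -152.303617820332 r 0.054859604144991775 z 0.13945983064849685 F [ 3.84442156  3.22701611 -0.38255479] op 0.021463400141893487
-157.0 [-2.1  4. ]
-163.0 [-4.   9.4]
-168.0 [-5.2 14.1]
-171.0 [-5.7 16.9]
```

Request:
servo_tool --steps '[{"x": -2, "y": 4, "z": 0, "yaw": 0}, {"x": -4, "y": 9.4, "z": 0, "yaw": 0}, {"x": -5.2, "y": 14, "z": 0, "yaw": 0}, {"x": -5.7, "y": 17, "z": 0, "yaw": 0}, {"x": -5.7, "y": 17, "z": 0, "yaw": 0}]'

```text
time: 8.82
ee_pos: [0.5309, 0.0239, 0.1395]
tcp_rot: [-179.9, -0.2, 23.1]
wrist_force: [3.0, 1.2, -0.6]
opening: 0.0211
```

Request:
servo_tool --steps '[{"x": 0, "y": 0, "z": 0, "yaw": 0}, {"x": 0, "y": 0, "z": 0, "yaw": 0}, {"x": 0, "y": 0, "z": 0, "yaw": 0}, {"x": 0, "y": 0, "z": 10, "yaw": 0}, {"x": 0, "y": 0, "z": 40, "yaw": 0}, {"x": 0, "y": 0, "z": 75, "yaw": 0}, {"x": 0, "y": 0, "z": 100, "yaw": 0}, {"x": 0, "y": 0, "z": 110, "yaw": 0}]' --grip 60

```text
time: 9.82
ee_pos: [0.5313, 0.0239, 0.2515]
tcp_rot: [-180.0, -0.4, 23.1]
wrist_force: [0.5, 0.5, -0.9]
opening: 0.0599
```

```bash
python3 - <<'E'
from workcell import *
from scipy.spatial.transform import Rotation as R
import numpy as np
o=get_obs();P=camera_params('wrist');print(o['time'],o['ee_pos'],o['tcp_rot'],o['q'])
for y in(23,-5,-30):
    T=R.from_euler('xyz',[180,0,y],degrees=True).as_matrix();print(y,T@P['hand_eye'][:3,3],T@P['hand_eye'][:3,2])
E
```

```text
9.825 [0.53131607 0.02387604 0.25154695] [-179.97374071   -0.36602361   23.07813603] [2.49721865e+00 2.10983691e+00 6.86953321e+00 9.44262638e+01
 1.53250859e-01 1.59419445e+02]
23 [0.06936309 0.03017962 0.12087887] [-0.27385245 -0.11676104 -0.95465789]
-5 [ 0.07541245 -0.00591697  0.12087887] [-0.29661335  0.02547205 -0.95465789]
-30 [ 0.06584627 -0.03723328  0.12087887] [-0.25805803  0.14843974 -0.95465789]
```

Request:
servo_tool --steps '[{"x": 10, "y": 12, "z": 0, "yaw": -3}, {"x": 35, "y": 38, "z": 0, "yaw": -9}, {"x": 65, "y": 70, "z": 0, "yaw": -15}, {"x": 95, "y": 102, "z": -10, "yaw": -21}, {"x": 118, "y": 128, "z": -25, "yaw": -26}, {"x": 129, "y": 139, "z": -35, "yaw": -28}, {"x": 129, "y": 139, "z": -40, "yaw": -28}, {"x": 129, "y": 139, "z": -40, "yaw": -28}, {"x": 129, "y": 139, "z": -40, "yaw": -28}]'

```text
time: 10.95
ee_pos: [0.6643, 0.035, 0.2133]
tcp_rot: [-177.3, -0.3, 2.0]
wrist_force: [0.3, 0.3, 0.0]
opening: 0.0601
```

```bash
python3 look.py 6; python3 - <<'E'
import pickle,cv2
d=pickle.load(open('d6.pkl','rb'));o=d['o'];print(o['time'],o['ee_pos'],o['tcp_rot'],o['qd'])
E
```

```text
10.95 [0.66433669 0.03495868 0.21325742] [-177.25262017   -0.25461262    1.98488019] [-1.35421175 -0.30328049 -1.00061483 -1.02703955 -0.56625785 -0.065602  ]
```

View pics/w6.png

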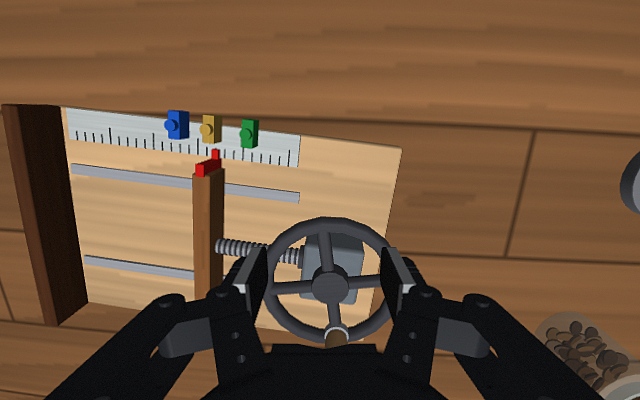

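View pics/s6.png

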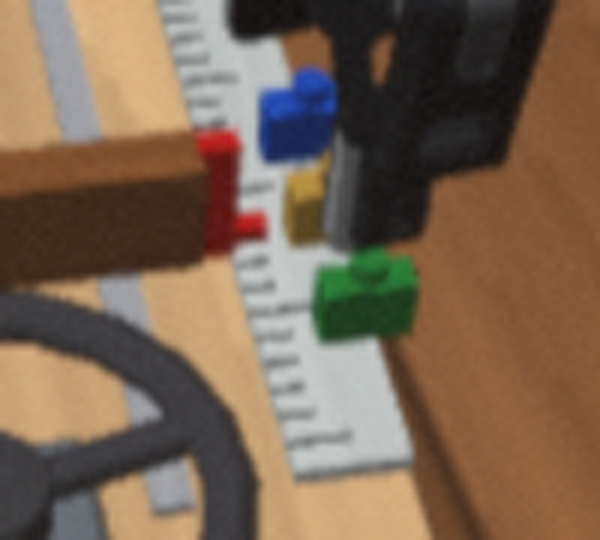

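```bash
python3 - <<'E'
from workcell import *
o=get_obs();print(o['time'],o['q'],o['qd'],o['ee_pos'],o['tcp_rot'],o['wrist_force'],o['joint_efforts'])
E
```

```text
11.1 [  1.94480518  20.601175    24.02097741  93.16893298   2.75875445
 179.94418216] [ 0.13244875  0.28997385  0.28279679 -0.03838136  0.10119454 -0.12601589] [0.66450868 0.03522994 0.21322714] [-177.24149097   -0.25355586    2.00055887] [0.35580021 0.25889834 0.26514925] [-3.30609865e-01 -6.89535284e+01  4.65300572e+01 -6.27751183e-02
  1.25037655e-01  1.00362274e-04]
```

Joint 6 hit its limit because the yaw must stay at or above joint 1's angle. I'll use yaw 18 instead.

Request:
servo_tool --steps '[{"x": 0, "y": 0, "z": 0, "yaw": 6}, {"x": -5, "y": 15, "z": 0, "yaw": 12}, {"x": -10, "y": 45, "z": 0, "yaw": 16}, {"x": -15, "y": 80, "z": -10, "yaw": 16}, {"x": -20, "y": 100, "z": -30, "yaw": 16}, {"x": -20, "y": 105, "z": -45, "yaw": 16}, {"x": -20, "y": 105, "z": -53, "yaw": 16}, {"x": -20, "y": 105, "z": -53, "yaw": 16}, {"x": -20, "y": 105, "z": -53, "yaw": 16}]'

```text
time: 12.22
ee_pos: [0.6449, 0.1395, 0.161]
tcp_rot: [-177.3, -0.3, 17.9]
wrist_force: [0.8, 0.7, 0.2]
opening: 0.0599
```

```bash
python3 look.py 7; python3 - <<'E'
import pickle,cv2
d=pickle.load(open('d7.pkl','rb'));o=d['o'];print(o['time'],o['ee_pos'],o['tcp_rot'],o['qd'])
cv2.imwrite('pics/w7z.png',cv2.resize(d['wrist'][0][20:160,240:440,::-1],None,fx=4,fy=4,interpolation=cv2.INTER_CUBIC))
E
```

```text
12.225 [0.64492649 0.13949497 0.16096154] [-177.25338476   -0.3050806    17.94780103] [ 0.11353428 -0.11912845  0.18364186 -0.07015808  0.11397771 -0.03281031]
```

View pics/w7.png

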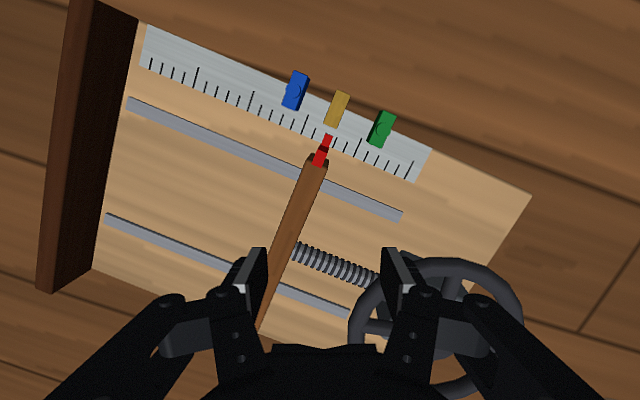

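View pics/w7z.png

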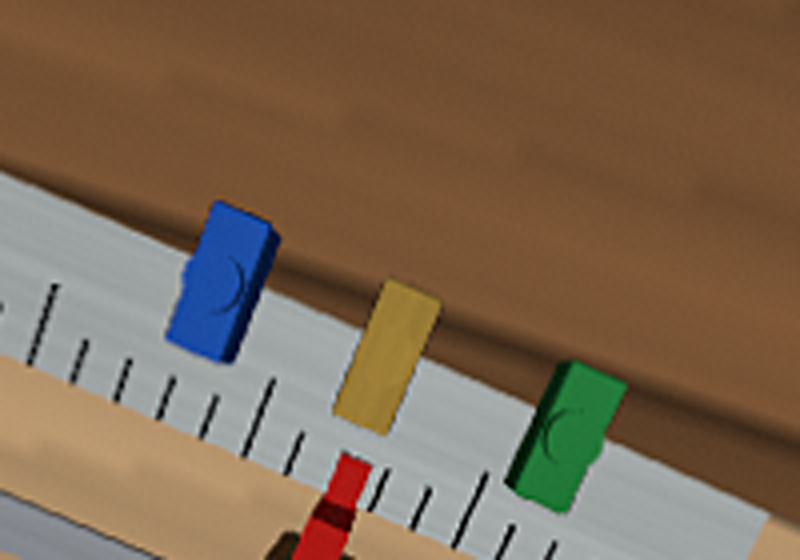

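This close view is almost straight above. The brass top-face corners are at zoomed (386,279), (441,302), (388,436) and (333,412). The tip end is at (343,453)–(372,465).

```bash
cat > wm.py <<'E'
import pickle,sys;from h import *
from scipy.spatial.transform import Rotation as Ro
def setup(f):
    d=pickle.load(open(f,'rb'));o=d['o'];P=d['wrist'][2]
    T=np.eye(4);T[:3,:3]=Ro.from_euler('xyz',o['tcp_rot'],degrees=True).as_matrix();T[:3,3]=o['ee_pos'];M=T@P['hand_eye']
    def pl(uv,zz):
        n=cv2.undistortPoints(np.float64([[uv]]),P['intrinsics'],P['D'])[0,0];e=M[:3,:3]@[*n,1];return (M[:3,3]+e*(zz-M[2,3])/e[2])
    return d,M,pl
E
python3 - <<'E'
from wm import *
d,M,pl=setup('d7.pkl');print('cam',M[:3,3])
g=lambda a,b:(240+(a+.5)/4-.5,20+(b+.5)/4-.5)
B=[pl(g(*c),.046) for c in((386,279),(441,302),(388,436),(333,412))]
T=[pl(g(*c),.033) for c in((343,453),(372,465))]
ex=(B[0]+B[1]-B[2]-B[3])[:2];print('dir from block',np.degrees(np.arctan2(-ex[1],ex[0])))
K=[pl(g(*c),.024) for c in((30,363),(245,455),(455,546))];e=K[0]-K[2];print('dir from ticks',np.degrees(np.arctan2(e[0],e[1])),np.linalg.norm(K[0]-K[1]),np.linalg.norm(K[1]-K[2]))
for a in (4.4,4.8,5.2):
    u=np.array([np.sin(np.radians(a)),np.cos(np.radians(a))]);s=lambda q:(q[:2]@u*1000).round(2)
    print(a,'cam',s(M[:3,3]),'brass',[s(b) for b in B],np.mean([s(b) for b in B]),'tip',[s(t) for t in T],np.mean([s(t) for t in T]), 'tip z.03',np.mean([s(pl(g(*c),.03)) for c in((343,453),(372,465))]))
E
```

```text
cam [0.71780337 0.15769334 0.2821027 ]
dir from block 3.9183033712803383
dir from ticks 4.87976197229229 0.050173728122407314 0.05015226510034515
4.4 cam 212.3 brass [np.float64(220.69), np.float64(209.33), np.float64(208.89), np.float64(220.68)] 214.89749999999998 tip [np.float64(216.04), np.float64(209.48)] 212.76 tip z.03 212.765
4.8 cam 217.2 brass [np.float64(225.71), np.float64(214.35), np.float64(213.72), np.float64(225.52)] 219.825 tip [np.float64(220.82), np.float64(214.26)] 217.54 tip z.03 217.54500000000002
5.2 cam 222.1 brass [np.float64(230.72), np.float64(219.37), np.float64(218.55), np.float64(230.34)] 224.74500000000003 tip [np.float64(225.59), np.float64(219.03)] 222.31 tip z.03 222.315
```

The tip is about 2.3 mm short of the brass centre, which is roughly 10° of wheel. The tool has about 2.7° of tilt left, which is tolerable. I'll go back above the peg and regrip.

Request:
servo_tool --steps '[{"x": 0, "y": 0, "z": 30, "yaw": 0}, {"x": 0, "y": 0, "z": 70, "yaw": 1}, {"x": -15, "y": -15, "z": 91, "yaw": 2}, {"x": -45, "y": -45, "z": 91, "yaw": 3}, {"x": -80, "y": -80, "z": 91, "yaw": 5}, {"x": -105, "y": -107, "z": 91, "yaw": 5}, {"x": -114, "y": -115.5, "z": 91, "yaw": 5}, {"x": -114, "y": -115.5, "z": 91, "yaw": 5}]'

```text
time: 13.38
ee_pos: [0.5304, 0.0238, 0.2522]
tcp_rot: [-177.3, -0.4, 22.9]
wrist_force: [-0.3, 0.6, -0.5]
opening: 0.0597
```

```bash
python3 - <<'E'
from workcell import *
import cv2
o=get_obs();print(o['time'],o['ee_pos'],o['tcp_rot'])
p,_=camera('wrist');cv2.imwrite('pics/w8.png',p[:,:,::-1])
import pickle;pickle.dump({'o':o,'wrist':(p,0,camera_params('wrist'))},open('d8.pkl','wb'))
E
```

```text
13.375 [0.5304144  0.02377467 0.25218939] [-177.25915986   -0.35113161   22.90520651]
```

View pics/w8.png

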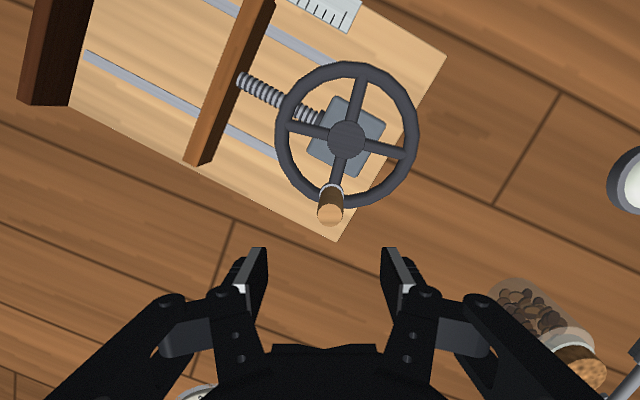

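The peg top at (330,213) sits where it should between the jaws. I'll descend and grip.

Request:
servo_tool --steps '[{"x": 0.5, "y": 0, "z": -25, "yaw": 0}, {"x": 0.5, "y": 0, "z": -60, "yaw": 0}, {"x": 0.5, "y": 0, "z": -95, "yaw": 0}, {"x": 0.5, "y": 0, "z": -110, "yaw": 0}, {"x": 0.5, "y": 0, "z": -113, "yaw": 0}, {"x": 0.5, "y": 0, "z": -113, "yaw": 0}]'

```text
time: 14.18
ee_pos: [0.5321, 0.0245, 0.1399]
tcp_rot: [-177.3, -0.4, 23.0]
wrist_force: [0.2, -0.6, -0.1]
opening: 0.0599
```

Request:
servo_tool --steps '[{"x": 0, "y": 0, "z": 0, "yaw": 0}, {"x": 0, "y": 0, "z": 0, "yaw": 0}, {"x": 0, "y": 0, "z": 0, "yaw": 0}, {"x": 0, "y": 0, "z": 0, "yaw": 0}, {"x": 0, "y": 0, "z": 0, "yaw": 0}, {"x": 0, "y": 0, "z": 0, "yaw": 0}]' --grip 15 --grip_force 20

```text
time: 14.92
ee_pos: [0.5326, 0.0245, 0.1409]
tcp_rot: [-177.3, -0.5, 23.0]
wrist_force: [0.4, 1.9, 6.1]
opening: 0.0217
```

```bash
python3 arc.py -175 -178 -181 -182
```

```text
t 14.925 ang -171.89496444770296 r 0.053263178773674064 z 0.140901601693497 F [0.3801919  1.91602257 6.1253089 ] op 0.02168308041720327
-175.0 [-2.1  2.7]
-178.0 [-2.2  5.6]
-181.0 [-2.3  8.5]
-182.0 [-2.2  9.4]
```

Request:
servo_tool --steps '[{"x": -0.3, "y": 3, "z": 0, "yaw": 0}, {"x": -0.5, "y": 6, "z": 0, "yaw": 0}, {"x": -0.5, "y": 8.5, "z": 0, "yaw": 0}, {"x": -0.5, "y": 9.3, "z": 0, "yaw": 0}, {"x": -0.5, "y": 9.3, "z": 0, "yaw": 0}, {"x": -0.5, "y": 9.3, "z": 0, "yaw": 0}]'

```text
time: 15.68
ee_pos: [0.532, 0.034, 0.141]
tcp_rot: [-177.3, -0.5, 23.0]
wrist_force: [-1.0, 0.7, 3.4]
opening: 0.022
```

Request:
servo_tool --steps '[{"x": 0, "y": 0, "z": 0, "yaw": 0}, {"x": 0, "y": 0, "z": 0, "yaw": 0}, {"x": 0, "y": 0, "z": 0, "yaw": 0}, {"x": 0, "y": 0, "z": 10, "yaw": 0}, {"x": 0, "y": 0, "z": 40, "yaw": 0}, {"x": 0, "y": 0, "z": 75, "yaw": 0}, {"x": 0, "y": 0, "z": 100, "yaw": 0}, {"x": 0, "y": 0, "z": 110, "yaw": 0}]' --grip 60

```text
time: 16.68
ee_pos: [0.5325, 0.034, 0.253]
tcp_rot: [-177.3, -0.7, 23.0]
wrist_force: [0.0, 0.1, -0.1]
opening: 0.0599
```

Request:
servo_tool --steps '[{"x": 20, "y": 20, "z": 0, "yaw": -1}, {"x": 55, "y": 55, "z": 0, "yaw": -3}, {"x": 90, "y": 88, "z": 0, "yaw": -5}, {"x": 108, "y": 104, "z": -20, "yaw": -5}, {"x": 112, "y": 108, "z": -60, "yaw": -5}, {"x": 112, "y": 108, "z": -85, "yaw": -5}, {"x": 112, "y": 108, "z": -92, "yaw": -5}, {"x": 112, "y": 108, "z": -92, "yaw": -5}, {"x": 112, "y": 108, "z": -92, "yaw": -5}]'

```text
time: 17.8
ee_pos: [0.645, 0.142, 0.1626]
tcp_rot: [-177.4, -0.8, 18.0]
wrist_force: [-0.1, 0.1, -0.1]
opening: 0.0598
```

```bash
python3 look.py 9; python3 - <<'E'
import pickle,cv2
d=pickle.load(open('d9.pkl','rb'));o=d['o'];print(o['time'],o['ee_pos'],o['tcp_rot'],o['qd'])
cv2.imwrite('pics/w9z.png',cv2.resize(d['wrist'][0][50:150,280:400,::-1],None,fx=6,fy=6,interpolation=cv2.INTER_CUBIC))
E
```

```text
17.8 [0.64495945 0.14196689 0.16261975] [-177.36156231   -0.77239647   17.95680538] [ 0.03917628 -0.13548991  0.17742573 -0.113687    0.06052182  0.08467832]
```

View pics/w9z.png

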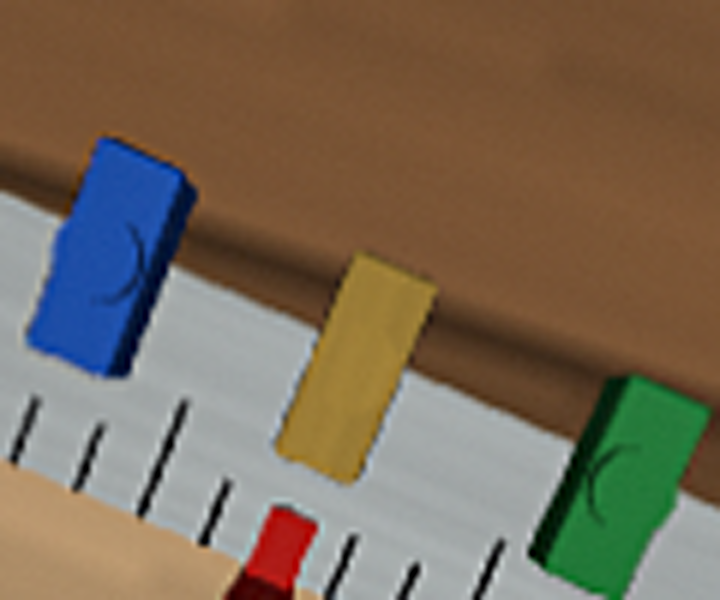

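```bash
python3 - <<'E'
from wm import *
d,M,pl=setup('d9.pkl')
g=lambda a,b:(280+(a+.5)/6-.5,50+(b+.5)/6-.5)
for a in (4.6,4.88,5.1):
    u=np.array([np.sin(np.radians(a)),np.cos(np.radians(a))]);s=lambda q:(q[:2]@u*1000).round(2)
    B=[s(pl(g(*c),.046)) for c in((357,254),(437,290),(350,485),(276,452))]
    T=[s(pl(g(*c),.032)) for c in((274,506),(317,522))]
    print(a,'cam',s(M[:3,3]),B,np.mean(B),T,np.mean(T),'gap',np.mean(B)-np.mean(T))
# automatic: mask PCA
p=d['wrist'][0];h=cv2.cvtColor(p,cv2.COLOR_RGB2HSV).astype(int);H,S,V=h[...,0],h[...,1],h[...,2]
b=(H>19)&(H<28)&(S>120)&(V>110);r=((H<6)|(H>174))&(S>190)&(V>150)
for n,m,z in(('brass',b,.046),('red',r,.032)):
    q=m.astype(np.uint8).copy();k=np.zeros_like(q);k[88:135,318:358]=1;q&=k
    c,l,st,ce=cv2.connectedComponentsWithStats(q);i=1+np.argmax(st[1:,4]);a=4.88;u=np.array([np.sin(np.radians(a)),np.cos(np.radians(a))])
    print(n,st[i],ce[i],pl(ce[i],z)[:2]@u*1000)
E
```

```text
4.6 cam 217.06 [np.float64(223.09), np.float64(211.81), np.float64(212.41), np.float64(223.15)] 217.61499999999998 [np.float64(220.9), np.float64(214.42)] 217.66 gap -0.045000000000015916
4.88 cam 220.49 [np.float64(226.6), np.float64(215.32), np.float64(215.79), np.float64(226.53)] 221.05999999999997 [np.float64(224.24), np.float64(217.76)] 221.0 gap 0.05999999999997385
5.1 cam 223.18 [np.float64(229.36), np.float64(218.08), np.float64(218.44), np.float64(229.18)] 223.76500000000004 [np.float64(226.87), np.float64(220.39)] 223.63 gap 0.13500000000004775
brass [326  92  27  38 536] [338.80783582 110.80037313] 221.17218594913948Traceback (most recent call last):
  File "<stdin>", line 14, in <module>
    return _wrapfunc(a, 'argmax', axis=axis, out=out, **kwds)
    return bound(*args, **kwds)
ValueError: attempt to get argmax of an empty sequence
```

The pointer is within about 0.1 mm of the brass clip's centre line and the gripper is clear of everything, so I'm handing in.

```bash
python3 - <<'E'
from workcell import *
o=get_obs();print(o['time'],o['wrist_force']);print(job_done())
E
```

```text
17.95 [-0.40467898  0.84917063  0.35889869]
the job is handed in; nothing more can be done
None
```

The red pointer on the fence is lined up with the brass clip, and the handle has been let go. I gripped the wooden handle and cranked the wheel clockwise. I then released it, checked from above, regripped for a 2.3 mm correction, and released again. I moved the fence only with the wheel.

- **Alignment:** the final close-up from the wrist camera puts the pointer tip within about 0.1 mm of the brass clip's centre along the slide. I picked the corner points by hand. An automatic colour check agreed on the clip, but it failed to find the red tip, so the tip has no second confirmation.
- **State at hand-in:** the gripper was open and clear of everything. The time was 17.95 s and the force readings I took stayed under about 8 N.
- **Disagreements along the way:** readings from the top and side cameras differed by about 4 mm, so I relied on the straight-down wrist view for the final alignment. On one camera move, joint 6 reached its range limit (179.94° of 180°) and the arm stopped short. That left the tool tilted about 2.7° for the second grip, with no visible effect.

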